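# Pin the dough roller: R-clip through the shaft's cross-hole

### The job

The dough sheeter's roller is back in its cassette and needs its R-clip so that the shaft cannot slide out. Take the R-clip (the one with the bent leg, not the plain pin) from the wooden stand and start its straight leg down the vertical hole near the free end of the shaft, feeling along the top of the shaft for the hole; let go of it there, and then push it fully home, until the bent leg has snapped round the shaft and the grip sits on it. Leave everything else where it stands.

Things in the scene. Friction and masses are not known exactly. Their poses are not given: they have to be found in the camera images.
- cassette: Roller cassette, fixed. Frame: z up, y along the level steel shaft towards its free end, x across it; origin on the table under the shaft's axis, see shaft_top. Grey base 116 x 252 x 12 mm, y -20 to -272 mm; aluminium cheeks 64 wide, 121 high at y -36 and -254, a 38 mm washer on the outer one; white roller, 60 mm diameter, about y -82 to -222, coaxial with the shaft. Nothing turns or slides.
- shaft_top (a point): Point on the top line of the 24 mm steel shaft (axis 105 mm, top 117 mm over the table), right above the cassette's origin. A vertical hole, 8 x 8 mm, goes right through the shaft on this line. With the roller's end float its centre is anywhere from y -8 to +8 mm of here (not read out: find it by eye or feel; the leg's round tip drops in within some 2 mm). The shaft ends 22 mm past the hole.
- clip: R-clip, 62 g, stands legs down in one of the stand's two slots. Origin: axis of the straight leg at the grip's underside; z up along that leg, x towards the bent leg, y across the thickness. Black grip block 12 mm thick (y, pinch here), x -12 to +16, z 0 to 32 mm. In the hole, y must lie along the shaft, either way. Home: underside of the grip on the shaft's top, origin 117 mm over the table.
- clip_tip (a point): Round tip of the straight leg (4.5 mm wire), 48 mm below the clip's origin. As it goes down the hole the bent leg meets the shaft when this tip is about 28 mm below the shaft's top line; let go there or a little higher, the clip stands by itself.
- clip_top (a point): Middle of the grip's top face (28 x 12 mm), 32 mm above the clip's origin and 2 mm to the bent leg's side: the place to push. From the standing position pushing down takes up to about 6 to 14 N, then the bent leg snaps over, the force drops, and after 20 mm in all the grip seats hard on the shaft, with its top 149 mm over the table.
- bent_leg (a joint): Spring deflection of the bent leg, rad: 0 relaxed, about 0.1 as it passes the shaft's widest part, near 0 again when home. The leg (4.5 mm wire) leaves the grip at x 8 mm of the clip, bulges to x 15 at z -12, narrows to x 9 at z -23 and flares out to x 18 at z -33 (wire centre line).
- holder: Wooden stand, fixed, origin at the centre of its underside: foot 140 (x) x 60 (y) x 8 mm; a top rail 140 x 31 mm, 10 mm thick, top face 60 mm over the table, on three posts, open between, so that the legs show from the side. Two slots, 7 mm wide, along its x: clip and pin hang in them, origins at x -35 and +35 mm, which is where varies; x axes as the stand's, grips resting on the rail.
- pin: Plain locking pin in the stand's other slot: round black grip, 22 mm in diameter, 32 mm high, and one straight leg like the clip's, but no bent leg; origin at the grip's underside. Leave it.
- jar: Glass jar with steel cap, 64 mm in diameter, 90 mm high, origin under its centre. Leave it.
- dish: Small white dish, 90 mm in diameter, 30 mm high, origin under its centre. Leave it.
- cup: Steel cup, 72 mm in diameter, 75 mm high, origin under its centre. Leave it.
- spoon: Spoon lying on the table. Leave it.

How it is judged:
On the way, in this order (a step that is already met when the one before it is completed fails the run):
1. the clip stands in the shaft's hole by its straight leg, at least 8 mm deep, let go and still, not yet home (z of clip_tip in the frame of cassette below 0.109 m and z of clip in the frame of cassette above 0.125 m and x of clip_tip in the frame of cassette between -0.006 and 0.006 m and y of clip_tip in the frame of cassette between -0.0145 and 0.0145 m and angle between clip's own z axis and vertical below 0.6 rad and contact force between the fingers and clip below 0.05 N and linear speed of clip below 0.03 m/s), for 0.2 s.
2. the clip is home: grip on the shaft, straight leg out below, bent leg sprung back round the shaft (z of clip in the frame of cassette below 0.1205 m and z of clip_tip in the frame of cassette below 0.0735 m and value of joint bent_leg below 0.06 rad and x of clip in the frame of cassette between -0.006 and 0.006 m and x of clip_tip in the frame of cassette between -0.009 and 0.009 m and y of clip_tip in the frame of cassette between -0.015 and 0.015 m), for 0.2 s.
At the end, for the whole second after the job is handed in: The clip's straight leg passes down through the shaft's hole (tip more than 31 mm below the shaft's axis and within 9 mm of straight under it), the grip's underside is within 3.5 mm of the shaft's top, the bent leg has sprung back round the shaft (under 0.06 rad), and the clip is let go and at rest (all of step 2 and contact force between the fingers and clip below 0.05 N and linear speed of clip below 0.03 m/s); the robot touches nothing.
It fails at once if the plain pin is moved by more than 20 mm (distance of pin from where it was at the start of the episode above 0.02 m).
It fails at once if the jar, dish, cup or spoon is moved by more than 40 mm (distance of any of jar, dish, cup, spoon from where it was at the start of the episode above 0.04 m).
It also fails if it takes over 51 s, if anything falls off the work surface, if the arm or the gripper's body presses on something with over 40 N, if the wrist force passes 120 N, or if a joint passes its speed limit or range.

### The arm

A 6-joint arm with a two-finger parallel gripper is mounted at the origin on the work surface. World frame = base frame: x ahead of the robot, y to its left, z up, the work surface at z = 0. Lengths are in m, angles in rad, forces in N, time in s.
With the tool pointing down it reaches from about 0.25 to 0.725 m from the base axis. Payload 9.7 kg.
Tool frame: the origin (TCP) lies at the very end of the fingers, on their centre line; the grasp point (between the pads) lies 19 mm behind it; z points along the fingers, x is the direction in which the jaws open and shut, and the axes are right-handed (so a half turn about z gives the same grasp; the last joint's range is limited). The gripper opens to 85 mm and grips with 20 to 120 N. Pads are 22 mm wide; open, the fingers measure 114 mm over their backs; the gripper's body (76 mm by 85 mm) begins 54 mm behind the grasp point. The pads swing forward as they close: fully open they stand 13 mm farther back than shut.
Start: joints at [1.325, 0.087, 0.176, 1.66, 0, 1.571], TCP at [0.134, 0.533, 0.231] pointing down, gripper open.
Joint ranges: [-3.13, 3.13], [-0.85, 1.81], [-1.15, 1.24], [-2.2, 2.28], [-1.44, 1.52], [-3.14, 3.14]. Speed limits (rad/s): [2.22, 2.22, 2.57, 3.14, 3.14, 3.14].

### API

Orientations are given as a rotation vector (axis times angle).
In Python, from rig import env gives the robot as it stands. Calls block until the motion is done:
- env.move_to(position, orientation): joint-space move of the TCP to a pose.
- env.move_l(position, rotation=None, v=0.15, until_force=None): straight line of the TCP; rotation=None keeps the orientation; v is the mean speed in m/s. With until_force (N) it stops when the force on the tool has changed by that much, and returns True; else False.
- env.set_joints(angles): joint-space move.
- env.command_gripper(opening, effort=None): opening from 0.0 (shut) to 1.0 (fully open); effort is the grip in N (None keeps the last); returns when the fingers have stopped.
- env.wait(seconds).
- env.ik(position, orientation): joint angles nearest the present ones, or None.
- env.read_camera(name): name is "side" or "top"; returns the picture (480x640x3 uint8, red, green, blue); there is no depth.
- env.camera_info(name): a dict with "intrinsics" (3x3 intrinsics, pixels), "view" (4x4, takes a point from world to camera coordinates). Camera axes: x right, y up, looking along -z (the intrinsics and any distortion apply to the point x, -y, -z); pixel columns grow to the right and rows downward; lengths in m; the calibration is good to about 2 mm. A picture is of the moment at which its call begins. camera_info takes no time and is no camera call.
A pose or a line that the arm cannot do raises env.MotionError and nothing moves.
- env.sign_off(): hands the job in, once; it reports no verdict.
Readings, each from a call of its own:
- env.read_time(): time.
- env.read_joints(): joint angles.
- env.read_joint_velocities(): joint speeds.
- env.read_joint_efforts(): joint torques, N m.
- env.read_tcp_pos(): TCP position.
- env.read_eef_rot(): TCP orientation.
- env.read_ft_force(): force on the tool from outside, world axes, zero at the start.
- env.read_ft_torque(): the same for the moment, N m.
- env.read_opening(): opening from 0.0 (shut) to 1.0 (fully open).
Only numpy, scipy, OpenCV 4.12 (cv2) and the standard library are available. Lean on these libraries where they do the work, as an engineer would, in place of code of your own. Each camera call takes 0.05 s, during which the arm holds its last target.

## Working session

There is one attempt and no reset: what is moved stays moved. The work goes in short steps, each a Python script; the robot and the scene stay as the last script left them, time stands still between calls to the robot, and variables do not carry over. Pictures are saved under pics/ and viewed, and the job is handed in when it is done.

```bash
mkdir -p pics; cat > h.py <<'E'
from rig import env
import numpy as np, cv2
from scipy.spatial.transform import Rotation as R
def snap(n,f):
    im=env.read_camera(n); cv2.imwrite(f,im[:,:,::-1]); return im
def proj(n,p):
    c=env.camera_info(n); K=np.array(c["intrinsics"]);V=np.array(c["view"])
    q=(V@np.append(p,1))[:3]; q=np.array([q[0],-q[1],-q[2]]); u=K@q; return u[:2]/u[2]
def ray(n,uv):
    c=env.camera_info(n); K=np.array(c["intrinsics"]);V=np.array(c["view"])
    d=np.linalg.inv(K)@np.array([uv[0],uv[1],1]); d=np.array([d[0],-d[1],-d[2]])
    Rt=V[:3,:3]; return -Rt.T@V[:3,3], Rt.T@d
def atz(n,uv,z):
    o,d=ray(n,uv); return o+d*(z-o[2])/d[2]
def crop(src,box,k,f):
    im=cv2.imread(src); a,b,c,d=box; cv2.imwrite(f,cv2.resize(im[b:d,a:c],None,fx=k,fy=k,interpolation=cv2.INTER_CUBIC))
def rot(yaw): # tool down, tool x at yaw
    x=np.array([np.cos(yaw),np.sin(yaw),0]); z=np.array([0,0,-1.]); return R.from_matrix(np.c_[x,np.cross(z,x),z]).as_rotvec()
E
python3 - <<'E'
from h import *
for n in("side","top"):
    snap(n,f"pics/{n}0.png"); c=env.camera_info(n); print(n,c["intrinsics"],ray(n,(320,240)),[k for k in c])
E
```

```text
side [[490.44993043   0.         318.81301527]
 [  0.         490.44993043 239.51112824]
 [  0.           0.           1.        ]] (array([0.1725196 , 0.67301313, 0.70265155]), array([ 0.38366497, -0.67987738, -0.62495982])) ['intrinsics', 'view']
top [[511.06628994   0.         324.00603434]
 [  0.         511.06628994 236.53135898]
 [  0.           0.           1.        ]] (array([ 0.48972049, -0.00275607,  1.07476201]), array([ 0.04038036,  0.02746071, -0.99886077])) ['intrinsics', 'view']
```

View pics/side0.png

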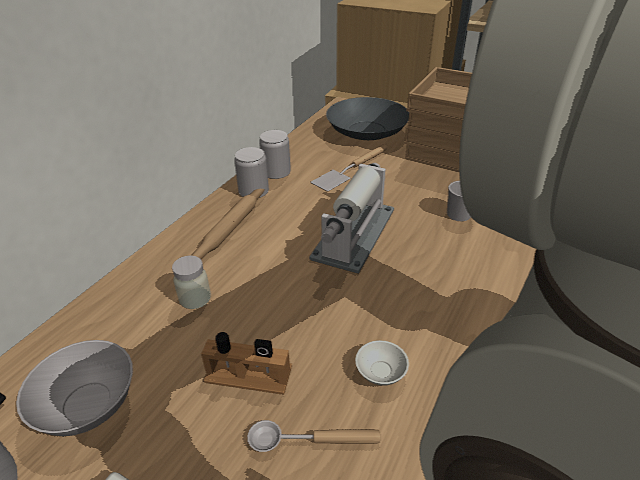

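View pics/top0.png

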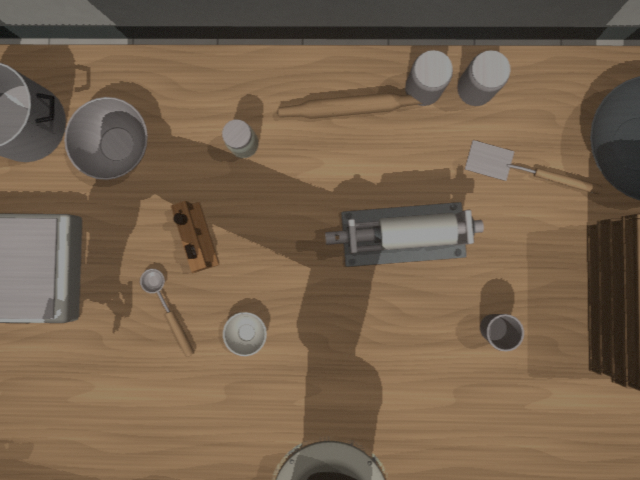

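```bash
python3 - <<'E'
from h import *
crop("pics/side0.png",(195,320,305,400),7,"pics/c1.png")
crop("pics/side0.png",(305,155,405,275),5,"pics/c2.png")
crop("pics/top0.png",(160,190,230,280),6,"pics/c3.png")
crop("pics/top0.png",(320,190,490,280),4.6,"pics/c4.png")
E
```

```text
(no output)
```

View pics/c1.png

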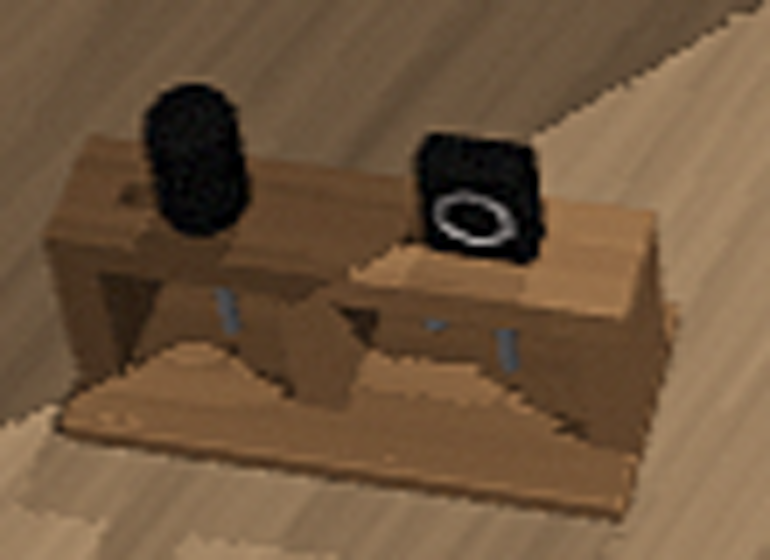

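View pics/c2.png

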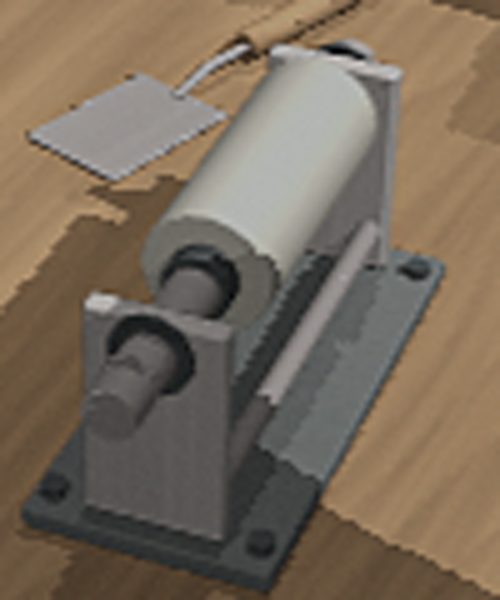

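View pics/c3.png

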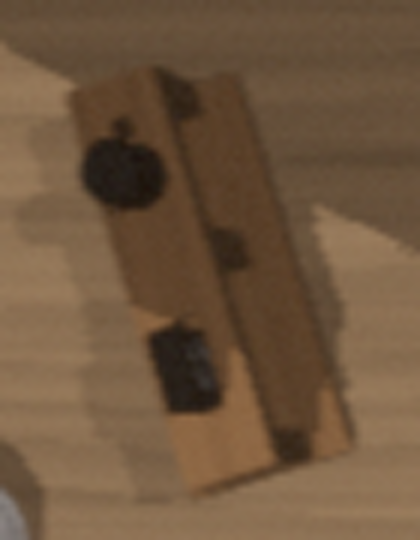

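View pics/c4.png

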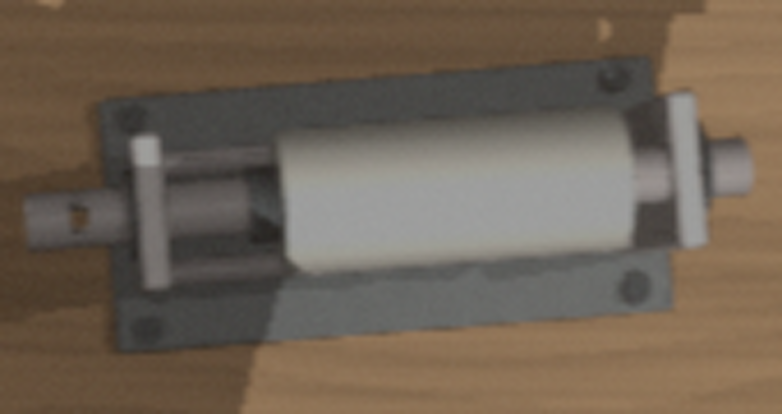

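```bash
cat > fit.py <<'E'
from h import *
from scipy.optimize import least_squares
def fit(obs,x0):
    def res(p):
        c,s=np.cos(p[2]),np.sin(p[2]);r=[]
        for n,q,uv in obs: r+=list(proj(n,[p[0]+c*q[0]-s*q[1],p[1]+s*q[0]+c*q[1],q[2]])-uv)
        return r
    s=least_squares(res,x0,loss="soft_l1"); return s.x,np.round(np.array(s.fun).reshape(-1,2),1)
S=lambda u,v,o,k:(o[0]+(u+.5)/k-.5,o[1]+(v+.5)/k-.5)
E
cat > f1.py <<'E'
from fit import *
s=lambda u,v:S(u,v,(195,320),7); t=lambda u,v:S(u,v,(160,190),6)
o=[("side",(.07,-.0155,.06),s(95,135)),("side",(.07,.0155,.06),s(45,238)),("side",(-.07,-.0155,.06),s(655,212)),("side",(-.07,.0155,.06),s(628,318)),
("side",(.07,.03,.008),s(60,422)),("side",(-.07,.03,.008),s(622,512)),
("top",(.07,.0155,.06),t(70,95)),("top",(.07,-.0155,.06),t(155,65)),("top",(-.07,.0155,.06),t(190,497)),("top",(-.07,-.0155,.06),t(275,462)),
("top",(.07,-.03,.008),t(240,75)),("top",(-.07,-.03,.008),t(352,447))]
for m in ("side","top","both"):
    p,r=fit([a for a in o if m=="both" or a[0]==m],[.5,.25,.2]); print(m,p); 
print(r)
c,sn=np.cos(p[2]),np.sin(p[2])
W=lambda x,y,z:np.array([p[0]+c*x-sn*y,p[1]+sn*x+c*y,z])
for n,ff in(("side",lambda a:((a[0]-195)*7+3,(a[1]-320)*7+3)),("top",lambda a:((a[0]-160)*6+3,(a[1]-190)*6+3))):
    im=cv2.imread("pics/c1.png" if n=="side" else "pics/c3.png")
    P=[W(-35e-3+a,b,z) for a,b,z in [(-.012,.006,.06),(.016,.006,.06),(.016,.006,.092),(-.012,.006,.092),(-.012,-.006,.092),(.016,-.006,.092)]]+[W(-.035,0,.012),W(-.035+.018,0,.027),W(.035,0,.012)]
    for q in P:
        u=ff(proj(n,q)); cv2.circle(im,(int(u[0]),int(u[1])),4,(0,255,255),1)
    cv2.imwrite(f"pics/ov_{n}.png",im)
# cassette
t=lambda u,v:S(u,v,(320,190),4.6); s=lambda u,v:S(u,v,(305,155),5)
for yaw0 in (1.6,):
  o=[("top",(.058,-.02,.012),t(117,350)),("top",(-.058,-.02,.012),t(100,101)),("top",(-.058,-.272,.012),t(653,57)),("top",(.058,-.272,.012),t(672,308)),]
  o=[(n,(-q[0],q[1],q[2]),uv) for n,q,uv in o]
  o2=[("side",(.058,-.02,.012),s(22,518)),("side",(-.058,-.02,.012),s(270,585)),("side",(-.058,-.272,.012),s(443,262))]
  for oo in (o,o2,o+o2):
    p,r=fit(oo,[.5,0,.05]); print(p); print(r)
h=atz("top",t(78,217),.117); 
c,sn=np.cos(p[2]),np.sin(p[2]); d=h[:2]-p[:2]; print("hole",h,"in cass",c*d[0]+sn*d[1],-sn*d[0]+c*d[1])
E
python3 f1.py
```

```text
side [0.5351942  0.28758395 0.31990443]
top [0.53608391 0.28854638 0.31586937]
both [0.5355057  0.28794304 0.31892661]
[[-0.7 -0.1]
 [-0.4 -0.2]
 [ 0.2  0.3]
 [-0.4  0.5]
 [-0.6  0.1]
 [ 0.2 -0.2]
 [-0.2  0.1]
 [ 0.4  0.4]
 [ 0.1 -0.2]
 [ 0.8  0.9]
 [-0.1 -0.5]
 [ 0.7  0.9]]
[ 0.53472716 -0.00096955  0.08441847]
[[-0.1  0.6]
 [-0.7 -0.8]
 [ 0.1 -0.5]
 [ 0.8  0.7]]
[0.52920556 0.00180706 0.10379698]
[[-0.7 -0.2]
 [ 0.6 -0. ]
 [ 0.   0.1]]
[ 0.53251251 -0.0006218   0.09217321]
[[-0.1  1.6]
 [-1.1  0.2]
 [-0.4 -0.4]
 [ 0.8  0.7]
 [-1.3 -1.5]
 [-0.3 -1. ]
 [ 0.3 -0.3]]
hole [ 0.53476912 -0.00744016  0.117     ] in cass 0.0016194491435042521 -0.006997119725865261
```

```bash
python3 - <<'E'
from h import *
crop("pics/side0.png",(315,200,365,250),14,"pics/c5.png")
crop("pics/top0.png",(320,222,360,252),18,"pics/c6.png")
a=cv2.imread("pics/ov_side.png");b=cv2.imread("pics/ov_top.png");b=cv2.resize(b,None,fx=1,fy=1)
cv2.imwrite("pics/ov_side.png",a[:,:])
E
```

```text
(no output)
```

View pics/c5.png

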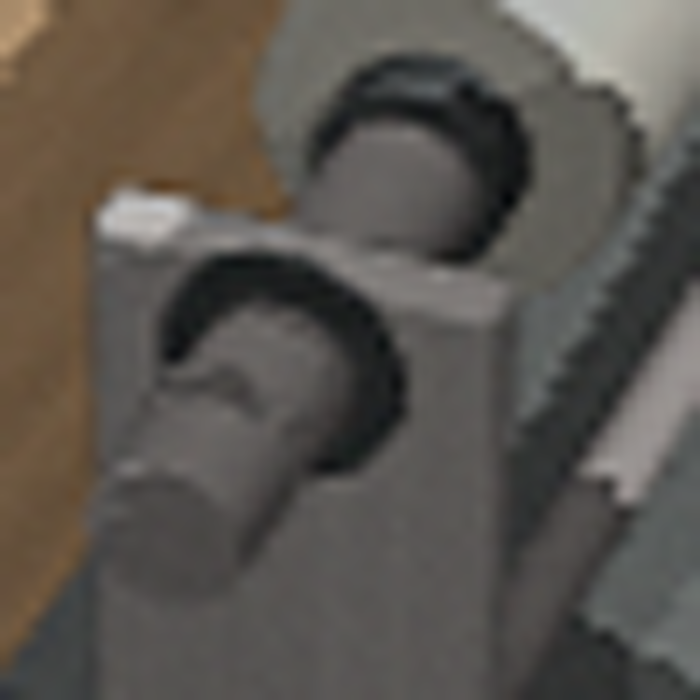

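View pics/c6.png

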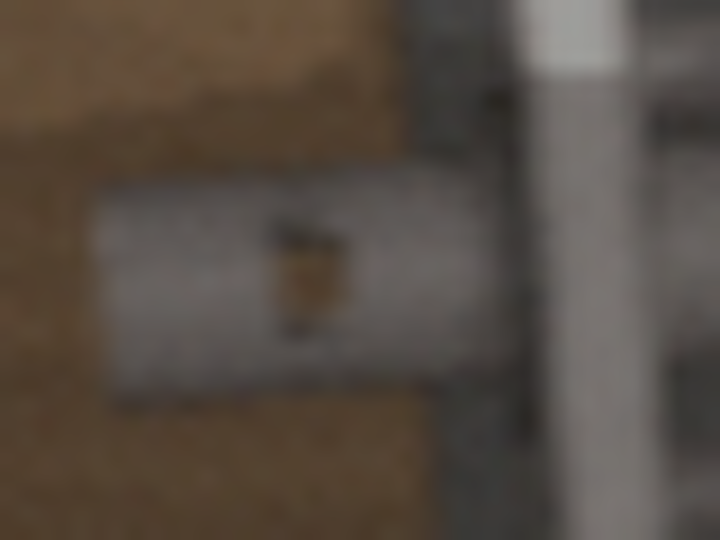

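View pics/ov_side.png

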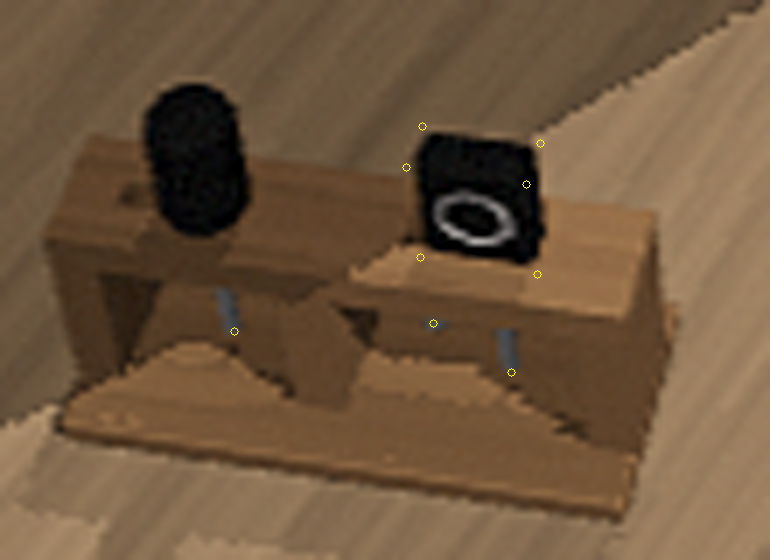

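View pics/ov_top.png

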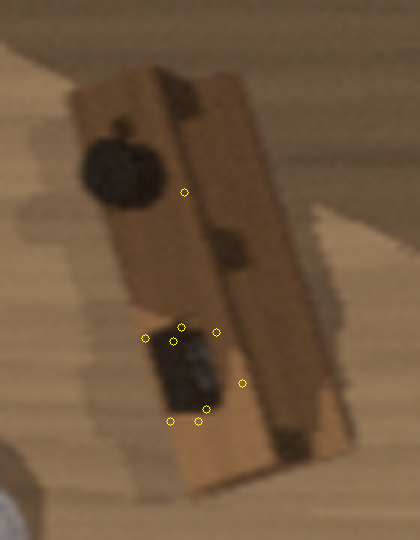

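```bash
python3 - <<'E'
from h import *
ut=(337.1,237.5); us=(330.4,227.8)
print(atz("top",ut,.117),atz("side",us,.117), env.read_time())
cx,cy,yaw=.5355,.2879,.319
c,s=np.cos(yaw),np.sin(yaw); W=lambda x,y:np.array([cx+c*x-s*y,cy+s*x+c*y])
g=W(-.035+.001,0); print("clip",g)
for y in(yaw+np.pi/2,yaw-np.pi/2): print(env.ik([*g,.063],rot(y)), env.ik([.536,-.0065,.15],rot(y-yaw+.085)))
print(R.from_rotvec(env.read_eef_rot()).as_matrix().round(2))
E
```

```text
[ 0.53343154 -0.00845485  0.117     ] [ 0.53242316 -0.00736505  0.117     ] 0.1
clip [0.50321532 0.27723702]
[ 5.03557860e-01  1.46186446e-01 -8.41909502e-02  1.34041893e+00
 -4.44089210e-16  1.84557860e-01] [-1.21262713e-02  3.80600781e-02 -3.23648902e-02  1.50037136e+00
 -4.44089210e-16 -9.71262713e-02]
[ 5.03557860e-01  1.46186446e-01 -8.41909502e-02  1.34041893e+00
 -4.44089210e-16 -2.95703479e+00] [-1.21262713e-02  3.80600781e-02 -3.23648902e-02  1.50037136e+00
 -4.44089210e-16  3.04446638e+00]
[[ 0.24  0.97 -0.  ]
 [ 0.97 -0.24 -0.  ]
 [-0.    0.   -1.  ]]
```

```bash
python3 - <<'E'
from h import *
r=rot(.319+np.pi/2); g=[.5032,.2772]
env.command_gripper(0.55,effort=60)
env.move_to([*g,.16],r)
print(env.read_tcp_pos(),env.read_opening(),env.read_time())
print(env.move_l([*g,.0635],v=.1,until_force=8),env.read_tcp_pos())
snap("side","pics/s1.png");snap("top","pics/t1.png")
crop("pics/s1.png",(175,280,325,400),5,"pics/s1c.png")
E
```

```text
[0.50290041 0.27783821 0.16018123] 0.5497220639935984 2.2333
False [0.5035893  0.27744547 0.06431269]
```

View pics/s1c.png

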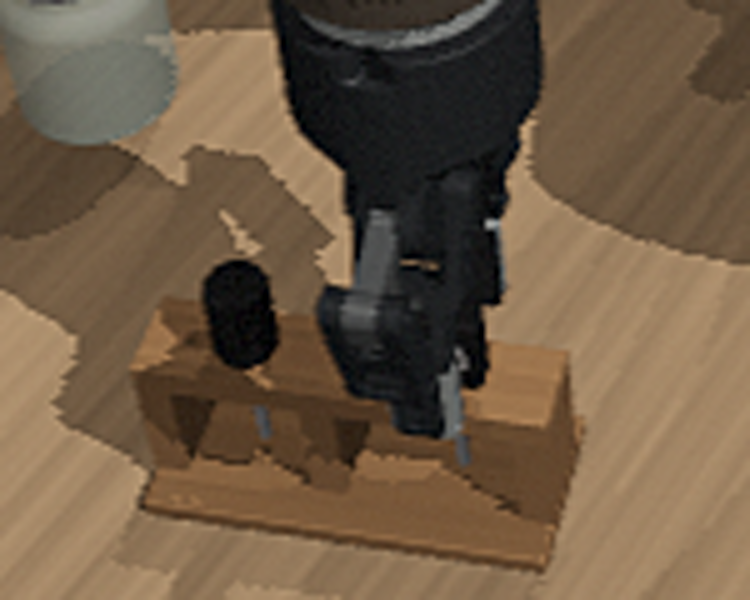

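Fingers straddle the clip's grip (around px (262,345)), pin clear. Close and lift.

```bash
python3 - <<'E'
from h import *
env.command_gripper(0.0,effort=60)
print(env.read_opening(),env.read_ft_force())
p=env.read_tcp_pos(); print(p)
env.move_l([p[0],p[1],.19],v=.12)
env.move_to([.533,-.008,.20],rot(.085+np.pi/2))
env.wait(.2)
print(env.read_opening(),env.read_ft_force(),env.read_tcp_pos(),env.read_time())
snap("side","pics/s2.png");snap("top","pics/t2.png")
crop("pics/s2.png",(275,120,405,270),4,"pics/s2c.png")
E
```

```text
0.12606311889954436 [-0.19904258 -0.94404394  2.55170126]
[0.50339306 0.27728326 0.0638773 ]
0.13350551939318142 [ 0.28364096  0.11215089 -0.71511441] [ 0.53309969 -0.00685585  0.19985083] 6.375
```

View pics/s2c.png

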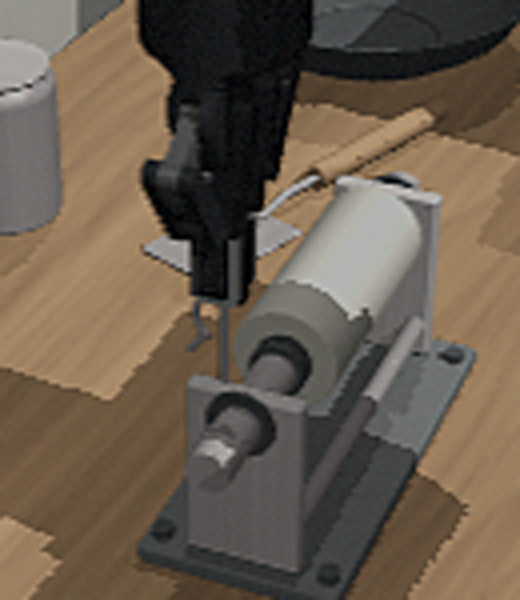

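View pics/t2.png

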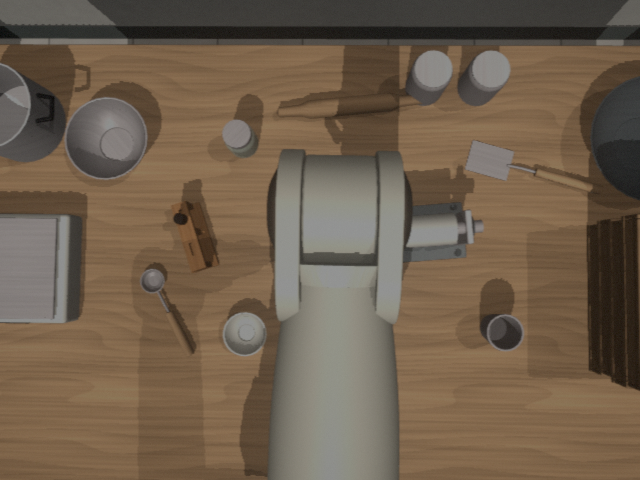

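```bash
python3 - <<'E'
from h import *
crop("pics/s2.png",(310,180,360,250),11,"pics/s2d.png")
p=env.read_tcp_pos();print(p)
for z in(.1476,.1486): print(proj("side",[p[0]-.001,p[1],z]))
print(proj("side",[.5334,-.0085,.117]),proj("side",[.532,-.007,.117]))
E
```

```text
[ 0.53306033 -0.00717031  0.19991229]
[330.49936311 215.29485307]
[330.49878283 214.87417682]
[330.23060227 227.35220695] [330.5035035  227.95982138]
```

View pics/s2d.png

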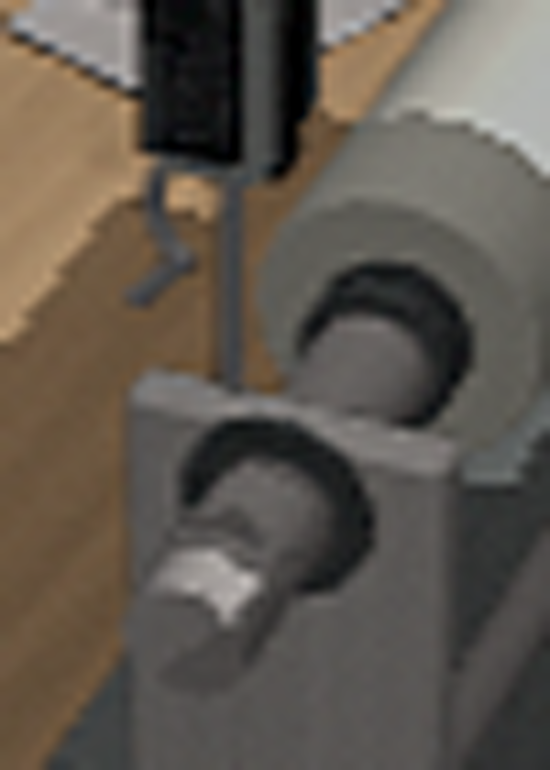

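```bash
cat > probe.py <<'E'
from h import *
import sys
def probe(x,y,z0=.173,z1=.145):
    env.move_l([x,y,z0],v=.06); env.wait(.15)
    hit=env.move_l([x,y,z1],v=.03,until_force=4)
    p=env.read_tcp_pos(); print(hit,p.round(4),env.read_ft_force().round(1),round(env.read_time(),2)); return hit,p
E
python3 - <<'E'
from probe import *
probe(.5345,-.008)
snap("side","pics/s3.png");crop("pics/s3.png",(310,180,360,250),11,"pics/s3d.png")
E
```

```text
False [ 0.5346 -0.008   0.1452] [ 0.5 -0.4 -0.5] 8.31
```

View pics/s3d.png

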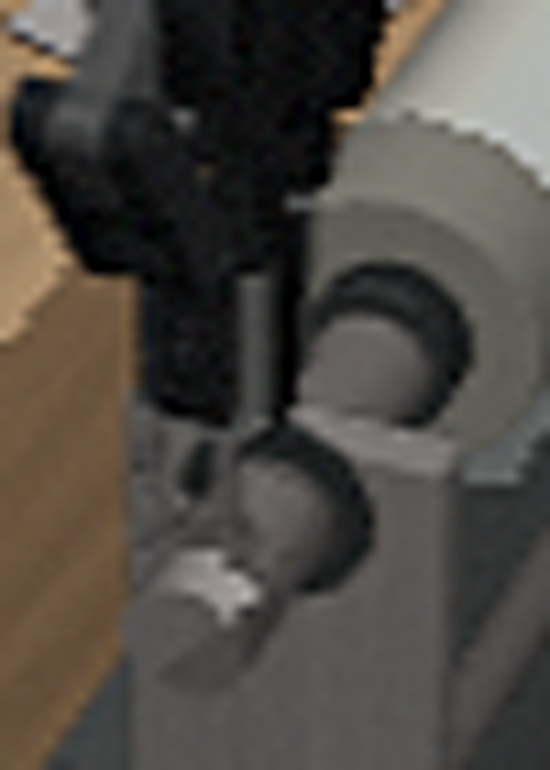

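```bash
python3 - <<'E'
from h import *
p=env.read_tcp_pos()
print(env.move_l([.5345,-.008,.1415],v=.02,until_force=3),env.read_tcp_pos(),env.read_ft_force())
env.command_gripper(0.45); env.wait(.6)
print(env.read_ft_force(),env.read_tcp_pos(),env.read_time())
snap("side","pics/s4.png");crop("pics/s4.png",(300,170,360,250),9.5,"pics/s4d.png")
E
```

```text
True [ 0.53493372 -0.00798448  0.14131854] [1.48485703 0.22149577 3.0792202 ]
[ 0.1987435   0.37759063 -0.19283947] [ 0.53439192 -0.00797833  0.14082745] 9.6
```

View pics/s4d.png

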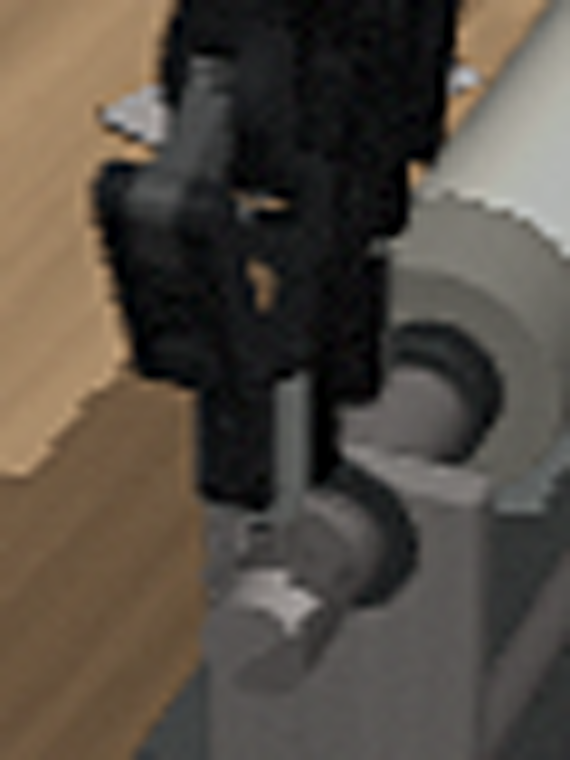

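```bash
python3 - <<'E'
from h import *
env.move_l([.5345,-.008,.235],v=.12); env.wait(.2)
print(env.read_opening(),env.read_ft_force(),env.read_time())
snap("side","pics/s5.png");crop("pics/s5.png",(300,150,370,250),7.5,"pics/s5d.png")
E
```

```text
0.4500148606048767 [ 0.2899231  -0.02410785  0.32004521] 10.7833
```

View pics/s5d.png

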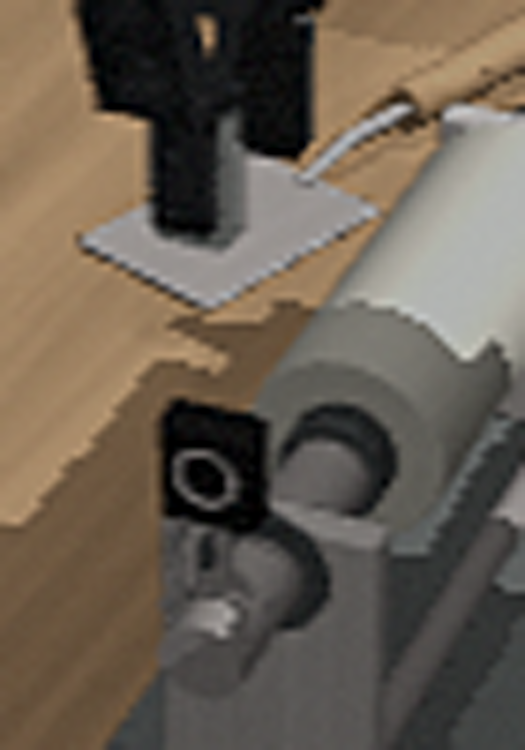

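```bash
python3 - <<'E'
from h import *
env.command_gripper(0.0,effort=60)
env.move_l([.535,-.008,.18],v=.1); env.wait(.2)
for z in (.163,.157,.152,.1475):
    h=env.move_l([.535,-.008,z],v=.025,until_force=28)
    print(z,h,env.read_tcp_pos().round(4),env.read_ft_force().round(1),round(env.read_time(),2))
    if h: break
snap("side","pics/s6.png");crop("pics/s6.png",(300,150,370,250),7.5,"pics/s6d.png")
E
```

```text
0.163 False [ 0.5349 -0.008   0.1629] [-1.6 -0.2  2.9] 13.02
0.157 False [ 0.5349 -0.008   0.1566] [-0.7 -0.2 -0.5] 13.41
0.152 False [ 0.5348 -0.008   0.1516] [-0.1 -0.5 -0.4] 13.76
0.1475 False [ 0.5357 -0.0081  0.1495] [-2.1 -1.  13.5] 14.09
```

View pics/s6d.png

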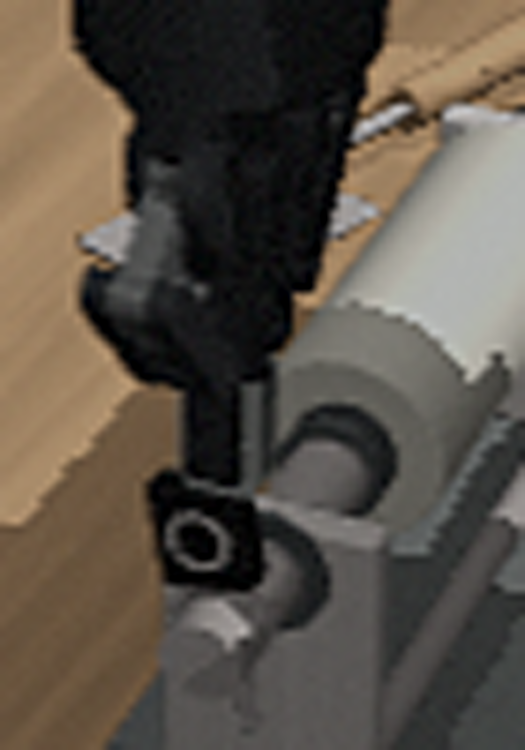

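```bash
python3 - <<'E'
from h import *
h=env.move_l([.535,-.008,.1445],v=.02,until_force=20)
print(h,env.read_tcp_pos().round(4),env.read_ft_force().round(1))
env.move_l([.535,-.008,.25],v=.1)
env.move_to([.45,.12,.28],env.read_eef_rot()); env.wait(.3)
print(env.read_ft_force(),env.read_tcp_pos(),env.read_time())
snap("side","pics/s7.png");crop("pics/s7.png",(300,190,370,260),8,"pics/s7d.png")
snap("top","pics/t7.png");crop("pics/t7.png",(300,200,380,270),8,"pics/t7d.png")
for z in(.117,.149):
  for dx in (-.012,.016): print(z,dx,(proj("side",[.5335+dx,-.002,z])-[300,190])*8)
E
```

```text
True [ 0.5362 -0.0082  0.1497] [-1.7  0.5  9.2]
[-0.54822388 -0.26632574  0.37955   ] [0.45035041 0.11935995 0.27953944] 16.4917
0.117 -0.012 [272.49364861 326.75283169]
0.117 0.016 [171.93115941 294.6041805 ]
0.149 -0.012 [272.95015778 220.80693651]
0.149 0.016 [170.2674002  189.18817776]
```

View pics/s7d.png

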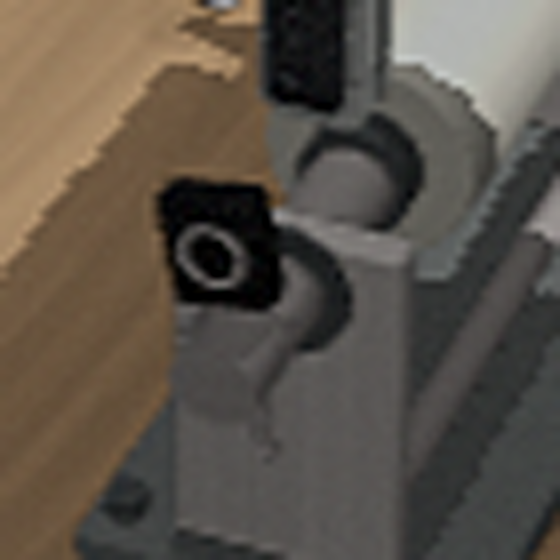

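View pics/t7.png

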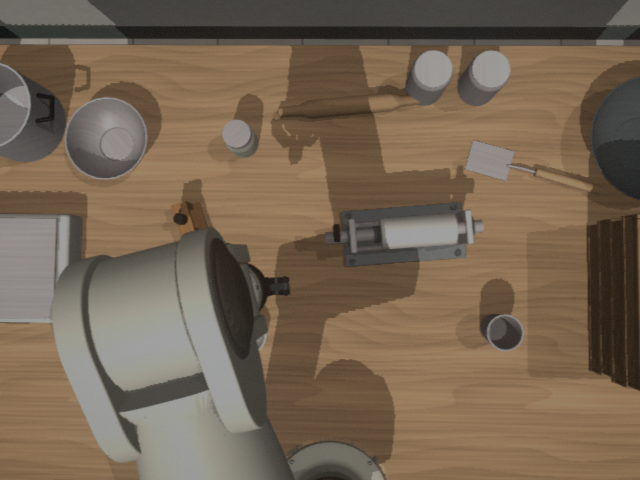

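```bash
python3 - <<'E'
from h import *
crop("pics/s7.png",(310,200,350,255),14,"pics/s7e.png")
crop("pics/t7.png",(320,215,360,255),14,"pics/t7e.png")
im=cv2.imread("pics/s7e.png"); im5=None
def draw(im,o,yaw,tilt,off,n="side",col=(0,255,255)):
    M=R.from_euler("z",yaw)*R.from_euler("y",tilt)
    q=lambda p:tuple(int(v) for v in ((proj(n,np.array(o)+M.apply(p))-off[:2])*off[2]+off[2]/2))
    for y in(.006,-.006):
        P=[q(p) for p in [(-.012,y,0),(.016,y,0),(.016,y,.032),(-.012,y,.032)]]
        cv2.polylines(im,[np.array(P)],True,col,1)
    cv2.polylines(im,[np.array([q((0,0,0)),q((0,0,-.048))])],False,(0,255,0),1)
    cv2.polylines(im,[np.array([q(p) for p in [(.008,0,0),(.015,0,-.012),(.009,0,-.023),(.018,0,-.033)]])],False,(255,0,0),1)
a=im.copy();b=im.copy()
draw(a,[.5335,-.008,.117],.085,0,np.array([310,200,14.]))
draw(b,[.5335,-.008,.117],.085,.1,np.array([310,200,14.]))
cv2.imwrite("pics/ab.png",cv2.resize(np.hstack([a,b]),None,fx=.7,fy=.7))
E
```

```text
(no output)
```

View pics/s7e.png

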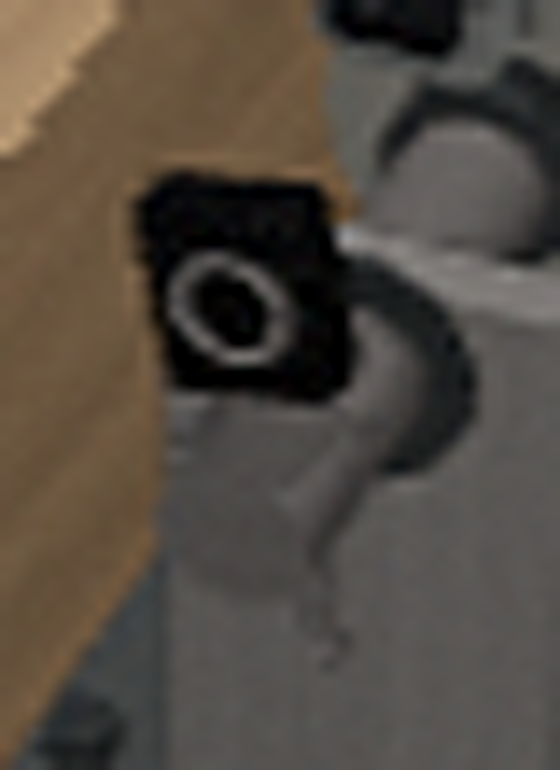

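View pics/ab.png

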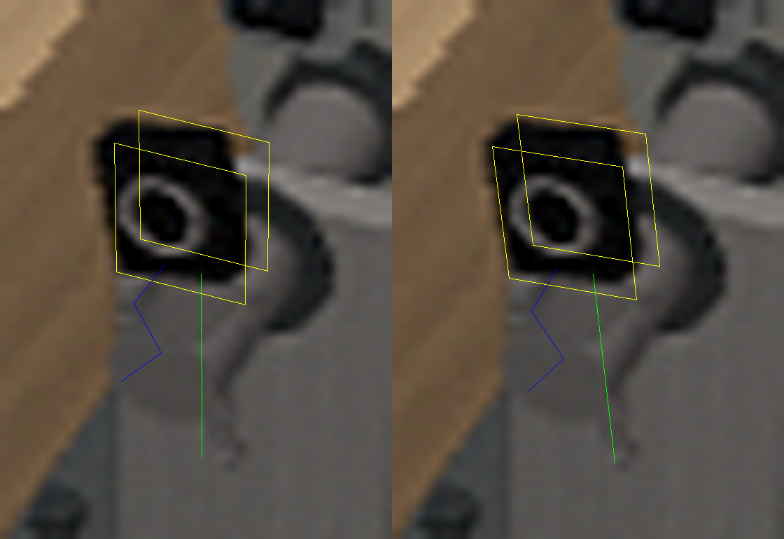

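View pics/t7e.png

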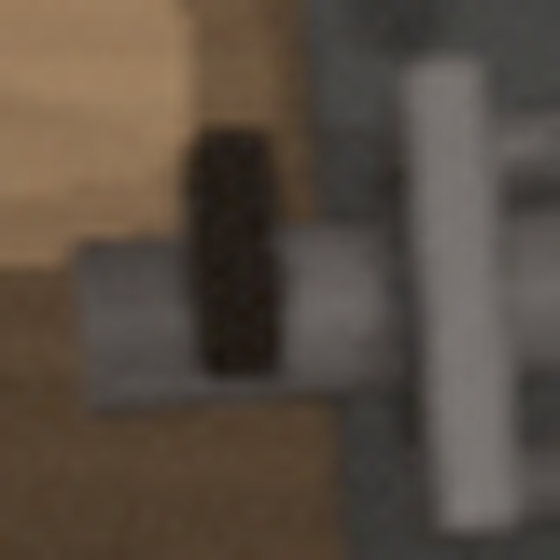

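```bash
python3 - <<'E'
from h import *
exec(open("/dev/stdin").read()) if 0 else None
def draw(im,o,yaw,tilt,off,n,col=(0,255,255)):
    M=R.from_euler("z",yaw)*R.from_euler("y",tilt)
    q=lambda p:tuple(int(v) for v in ((proj(n,np.array(o)+M.apply(np.array(p)+[0,0,.012]))-off[:2])*off[2]+off[2]/2))
    for y in(.006,-.006):
        cv2.polylines(im,[np.array([q(p) for p in [(-.012,y,0),(.016,y,0),(.016,y,.032),(-.012,y,.032)]])],True,col,1)
    cv2.polylines(im,[np.array([q((0,0,0)),q((0,0,-.048))])],False,(0,255,0),1)
out=[]
for n,f,off in(("side","pics/s7e.png",(310,200,14.)),("top","pics/t7e.png",(320,215,14.))):
    im=cv2.imread(f); draw(im,[.5335,-.008,.105],.085,.15,np.array(off),n); out.append(cv2.copyMakeBorder(im,0,770-im.shape[0],0,0,0))
cv2.imwrite("pics/ab2.png",cv2.resize(np.hstack(out),None,fx=.7,fy=.7))
E
```

```text
(no output)
```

View pics/ab2.png

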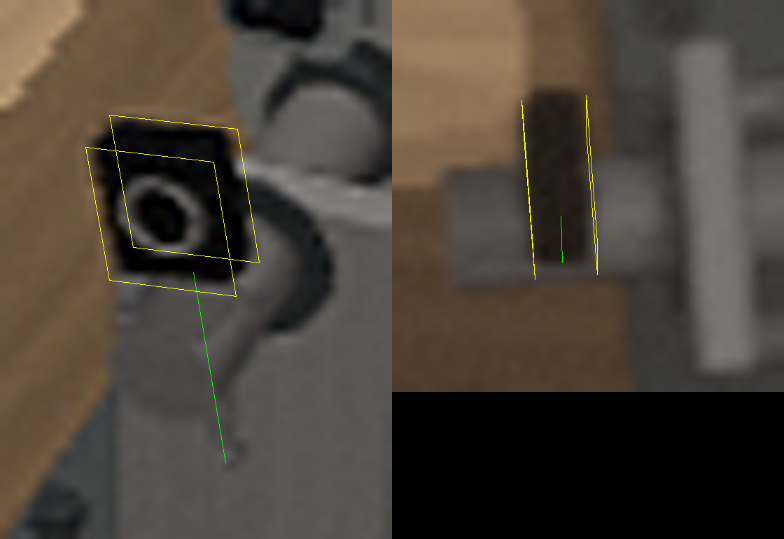

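```bash
python3 - <<'E'
from h import *
print(env.read_joint_velocities().round(3),env.read_time()); env.sign_off()
E
```

```text
[ 0.005 -0.003 -0.001 -0.001 -0.002 -0.001] 16.5917
the job is handed in; nothing more can be done
```

The R-clip is home on the shaft and the job is handed in, after 16.6 s of the 51 s allowed.

- **Placing:** I took the clip from the stand and lowered its straight leg into the hole on the first probe. It met resistance at about 28 mm depth, as expected for the bent leg, and I let it go there. The picture showed it standing by itself.
- **Pushing home:** With the fingers shut, the force read 2.9 N partway down, then dropped to nothing, so I take it that the bent leg snapped over. I only read the force between moves, so the peak itself was not seen. The push ended against a hard stop with the fingertips at 149.5–149.7 mm, against 149 mm expected. A second push, stopped at a 20 N force change, did not move it further.

**Last checks:** The pictures show the grip on the shaft and the straight leg out below it. The arm is clear, and the other things look where they were, though the arm hid the dish and spoon in the last top picture.

**What disagreed:** The clip is not quite upright. It leans about 0.15 rad round the shaft towards the bent leg, roughly the play in the hole. By my estimate the origin is about 2 mm and the tip about 5 mm off centre, both within the limits. I did not straighten it. I could not read the bent leg's deflection directly. It is inferred from the force drop and the height the clip stopped at.

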